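Load the bottle carrier and hold its lid to the hinge for pinning

ROBOT

A 7-joint arm with a two-finger parallel gripper is mounted at the origin on a cart in front of the work surface, level with it; the furniture and walls round the work are solid. World frame = base frame: x ahead of the robot, y to its left, z up, the work surface at z = 0. Lengths are in m, angles in rad, forces in N, time in s.
With the tool pointing down it reaches from about 0.35 to 0.775 m from the base axis. Payload 3.1 kg.
Tool frame: the origin (TCP) lies at the very end of the fingers, on their centre line; the grasp point (between the pads) lies 19 mm behind it (hold_point_z is the distance from the TCP to the grasp point, in m); z points along the fingers, y is the line along which they close (so a half turn about z gives the same grasp; the last joint's range is limited). The gripper opens to 85 mm and grips with 20 to 120 N. Pads are 22 mm wide; open, the fingers measure 114 mm over their backs; the gripper's body (76 mm by 85 mm) begins 54 mm behind the grasp point. The pads swing forward as they close: fully open they stand 13 mm farther back than shut.
Start: joints at [1.168, 0.311, 0.014, 1.512, -0.004, 1.319, -0.027], TCP at [0.194, -0.515, 0.204] pointing down, gripper open.
Joint ranges: [-2.7, 2.7], [-0.3, 1.91], [-1.27, 1.3], [0.12, 2.57], [-1.44, 4.58], [0.2, 2.03], [-3.05, 3.05]. Speed limits (rad/s): [2.79, 2.79, 3.14, 3.14, 3.14, 3.14, 3.14].

INTERFACE

Orientations are given as a rotation vector (axis times angle).
In Python, from rig import * gives the robot as it stands.
- The arm moves only by the tool step_arm, never from a script. Its argument "series" is a list of rows, each a list of 3 entries, a list of its own where there are three numbers: the shift along the tool's x, y, z each as a share of 0.02 m, from -1 to 1, then the turn about the tool's z as a share of 6 degrees, from -1 to 1, then the opening, from 0 (shut) to 1 (fully open). In form: [[[x, y, z], yaw, grip], ...]. A call has 1 to 20 rows; each row shifts and turns the commanded pose from where the row before left it, along the tool's axes as they then stand; what a row does not reach is not made up. A row lasts 1/10 s, in which the tool goes at most 50 mm and 8.59 degrees, less where a joint would pass 70% of its speed; a pose out of reach is approached as far as the arm can. A call with a number of a shift or a turn outside -1 to 1 is refused whole. A call with a gripper value outside its range is refused whole. The fingers move at their own pace and stop on an object; "grip_force" is the grip in N (left out, the last holds). Time passes only in rows, so rows that do not move let the fingers close. It gives the time, the measured TCP pose, the force, the opening and the grip force at its end, in the units of the state.
- state(): the state, without advancing time (a new reading comes with each control period).
- grab_frame(name): name is "scene" or "top" or "wrist"; returns the picture (420x560x3 uint8, red, green, blue); there is no depth.
- camera_params(name): a dict with "K" (3x3 intrinsics, pixels), "R" (3x3) and "t" (3): a world point X has camera coordinates R X + t; the wrist camera has in their place "mount" (4x4, takes a point from camera to tool coordinates, whose origin is the TCP and whose axes are the flange's). Camera axes: x right, y down, z forward; pixel columns grow to the right and rows downward; lengths in m; the calibration is good to about 2 mm. A picture is of the moment at which its call begins: read the wrist's pose just before it. camera_params takes no time and is no camera call.
- close_job(): hands the job in; it is judged then, once.
The state is a dict: "clock": time; "joint_positions": joint angles; "joint_vel": joint speeds; "effort": joint torques, N m; "tcp_pos": TCP position; "tool_rot": TCP orientation; "ft_force": force on the tool from outside, world axes, zero at the start; "ft_torque": the same for the moment, N m; "opening": opening from 0.0 (shut) to 1.0 (fully open); "gripper_force": force on a finger pad.
Only numpy, scipy, OpenCV 4.12 (cv2) and the standard library are available. Lean on these libraries where they do the work, as an engineer would, in place of code of your own. Each camera call takes 0.05 s, during which the arm holds its last target. There are 200 camera calls.

TASK

Stand the two tall bottles from the worktop left of the bottle carrier upright in the carrier, one in each cell. Then pick the loose lid up by its grip and bring it level over the bottles, so that its two hinge knuckles sit in the gaps between the three knuckles on the carrier's jamb block and all the holes line up for the hinge pin. Finish while still holding the lid there, carried by the gripper alone without leaning on the carrier, and leave the other things on the worktop where they stand.

Things in the scene. Friction and masses are not known exactly. Their poses are not given: they have to be found in the camera images.
- carrier: Bottle carrier, fixed: grey open tray 68 x 131 x 40 mm (x, y, z) with two cells side by side; 23 mm behind it (+x) an aluminium jamb block 26 x 120 mm, top 100 mm above the worktop, bearing three hinge knuckles. Origin: on the worktop under the middle of the tray; x from tray to jamb (away from the robot, give or take the yaw), y along the hinge axis, z up.
- carrier_bore (a point): Middle of the carrier's hinge axis, in the hole (16 mm) of the middle knuckle: 70 mm in +x from the carrier's origin, 125 mm above the worktop. Axes as the carrier's, y along the holes. Steel knuckles 24 mm in diameter, 20 mm long, at y = -48, 0, 48 mm, with 28 mm gaps between. The hinge pin (8 mm) waits in the end knuckle at -y and sticks out 34 mm.
- cell_left (a point): Centre of the inner floor of the cell at the carrier's +y side, 5 mm above the worktop. Cell inside 58 mm (x) by 58 mm (y), walls 5 mm thick and 40 mm high. Bottles stand on this floor.
- cell_right (a point): Centre of the inner floor of the cell at the carrier's -y side, same size as the other.
- bottle_a: Reagent bottle, 96 mm tall: round body 46 mm in diameter up to 70 mm, then a screw cap 32 mm in diameter from 70 to 96 mm, the best place to grip. Origin at the centre of its underside, z up. 0.05 to 0.1 kg.
- bottle_b: A second reagent bottle, the same as bottle_a; either bottle may go in either cell.
- lid: Loose aluminium lid, 0.15 to 0.31 kg, lying level on its rim: plate 96 x 116 mm (x, y), top 16 mm above the underside, a black upright grip on it, two hinge knuckles at its +x edge. Origin: centre of the underside below the grip, near the balance point; x towards the knuckles, y along the hinge axis, z up. Lined up, it hangs free: 8 mm or more above the bottles, 12 mm above the jamb block.
- lid_bore (a point): Middle of the lid's hinge axis, half way between its two knuckles: 60 mm in +x from the lid's origin, 13 mm above its underside. Axes as the lid's, y along the holes (16 mm). Knuckles 24 mm in diameter, 20 mm long, at y = -24 and 24 mm; in the carrier's gaps they have 4 mm play to each side.
- lid_grip (a point): Point on the lid's grip at a good height to pinch it, 40 mm above the lid's underside. The grip is 14 mm thick (x), 60 mm long (y) and stands from 16 to 52 mm above the underside; pinch it across x.
- low_jar: Bystander: low wide jar, 62 mm in diameter and 60 mm tall, standing among the bottles; leave it. Origin at the centre of its underside.
- bench_timer: Bystander: flat bench timer, 62 x 66 x 20 mm, on the worktop to the right of and behind the carrier. Origin at the centre of its underside.
Things that resemble listed ones, but are neither listed nor needed, are in the scene too. Leave any red look-alike of the bottle_b alone. What is shaped like the bottle_a but orange is not meant.

How it is judged:
By the outcome, as a careful person would: the job done as asked, in the order asked, and still so for the second after the job is handed in, while the arm keeps its last pose, push and grip.
It also fails if it takes over 72 s, if anything falls off the work surface, if the arm or the gripper's body presses on something with over 40 N, if the wrist force passes 120 N, or if a joint passes its speed limit or range.

## Working session

There is one attempt and no reset: what is moved stays moved. The work goes in short steps, Python scripts to look and compute and a tool call to move; the robot and the scene stay as the last step left them, time stands still between calls to the robot, and variables do not carry over. Pictures are saved under pics/ and viewed, at most 10 in all, crops included, and the job is handed in when it is done.

Besides the shell and the picture viewer there is one more tool, called after "Call:" by a JSON object that holds its "op" and its "data", one argument or row to a line. step_arm: Moves the arm, as the interface text tells. Its arguments: {"type":"object","properties":{"series":{"type":"array","items":{"type":"array"}},"grip_force":{"type":"number"}},"required":["series"]}

```bash
mkdir -p pics; python3 - <<'E'
from rig import *
import cv2,numpy as np
s=state();print({k:np.round(v,3).tolist() for k,v in s.items()})
for n in("top","scene"):
    im=grab_frame(n);cv2.imwrite(f"pics/{n}0.png",cv2.resize(im[:,:,::-1],(800,600),interpolation=cv2.INTER_CUBIC))
    p=camera_params(n);print(n,{k:np.round(v,4).tolist() for k,v in p.items()})
print(camera_params("wrist"))
E
```

```text
{'clock': 0.0, 'joint_positions': [1.168, 0.312, 0.014, 1.513, -0.004, 1.319, -0.027], 'joint_vel': [0.001, 0.001, -0.0, -0.001, -0.001, 0.0, 0.001], 'effort': [-0.0, -37.992, 0.146, -23.059, 0.012, 0.014, -0.0], 'tcp_pos': [0.194, -0.514, 0.203], 'tool_rot': [-3.088, -0.563, 0.001], 'ft_force': [0.163, 0.25, 0.282], 'ft_torque': [-0.094, -0.033, -0.023], 'gripper_force': 0.0, 'opening': 0.999}
top {'K': [[442.9744, 0.0, 279.4649], [0.0, 442.9744, 206.6161], [0.0, 0.0, 1.0]], 'R': [[-0.0178, -0.9998, -0.008], [-0.9844, 0.019, -0.1751], [0.1752, 0.0047, -0.9845]], 't': [0.0383, 0.5343, 1.3774]}
scene {'K': [[474.9306, 0.0, 279.4392], [0.0, 474.9306, 211.3449], [0.0, 0.0, 1.0]], 'R': [[-0.6674, -0.7447, 0.0021], [-0.4827, 0.4305, -0.7627], [0.5671, -0.51, -0.6467]], 't': [0.3807, 0.3301, 1.2099]}
{'K': array([[295.59696228,   0.        , 273.04542973],
       [  0.        , 295.59696228, 209.98214197],
       [  0.        ,   0.        ,   1.        ]]), 'mount': array([[ 1.05111538e-03, -9.46008771e-01, -3.24139322e-01,
         8.43097162e-02],
       [ 9.99999425e-01,  9.25133744e-04,  5.42760863e-04,
        -4.99401558e-04],
       [-2.13584312e-04, -3.24139706e-01,  9.46009199e-01,
        -1.69872362e-01],
       [ 0.00000000e+00,  0.00000000e+00,  0.00000000e+00,
         1.00000000e+00]])}
```

View pics/top0.png

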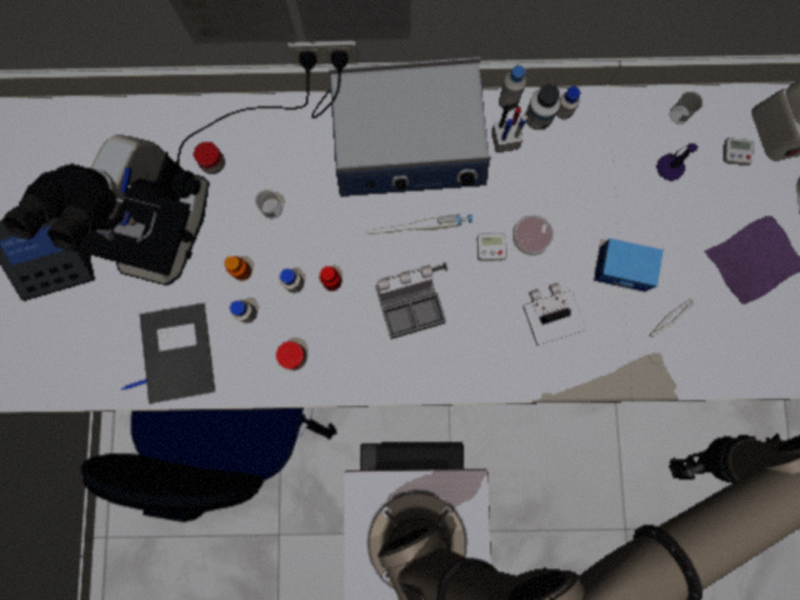

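View pics/scene0.png

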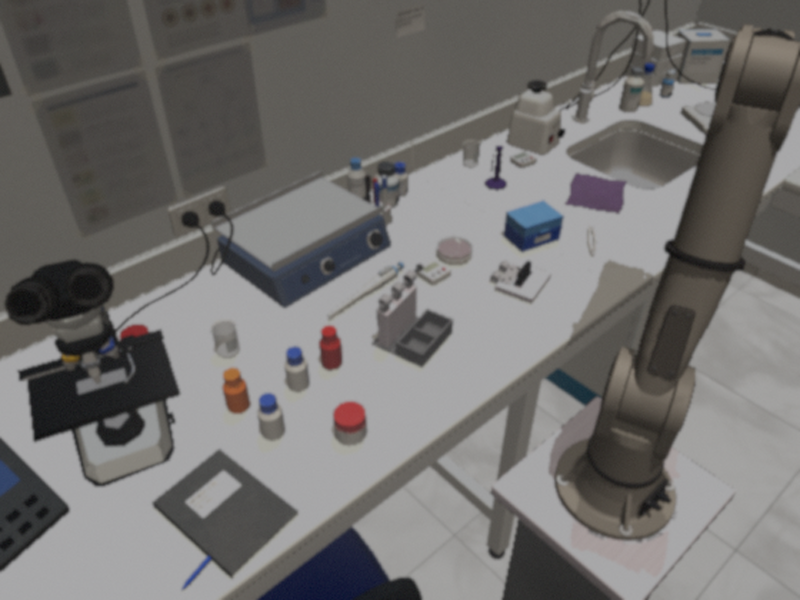

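The top view shows blue-capped bottles at (289,278) and (240,309), red and orange look-alikes at (330,277) and (236,266), the jar at (290,355), the carrier at (412,300) and the lid at (553,312). The scene view confirms this. Next I take one enlarged crop.

```bash
python3 - <<'E'
from rig import *
import cv2,numpy as np
im=np.mean([grab_frame("top").astype(float) for _ in range(4)],0).astype(np.uint8)[:,:,::-1]
cv2.imwrite("pics/top_raw.png",im)
a=im[175:245,255:315];b=im[190:250,355:415]
a=cv2.resize(a,(480,560),interpolation=cv2.INTER_CUBIC)
b=cv2.resize(b,(300,300),interpolation=cv2.INTER_CUBIC)
b=np.vstack([b,np.zeros((260,300,3),np.uint8)])
cv2.imwrite("pics/crop1.png",cv2.convertScaleAbs(np.hstack([a,b]),alpha=1.5))
# blue caps
hsv=cv2.cvtColor(im,cv2.COLOR_BGR2HSV)
m=cv2.inRange(hsv,(105,120,60),(125,255,255));m[:, :150]=0;m[:,240:]=0;m[:170]=0;m[230:]=0
n,l,st,c=cv2.connectedComponentsWithStats(m);print(st,c)
E
```

```text
[[     0      0    560    420 235036]
 [   196    188     11     11     80]
 [   161    211     11     10     84]] [[279.56730033 209.50354414]
 [200.9125     193.025     ]
 [166.03571429 215.27380952]]
```

View pics/crop1.png

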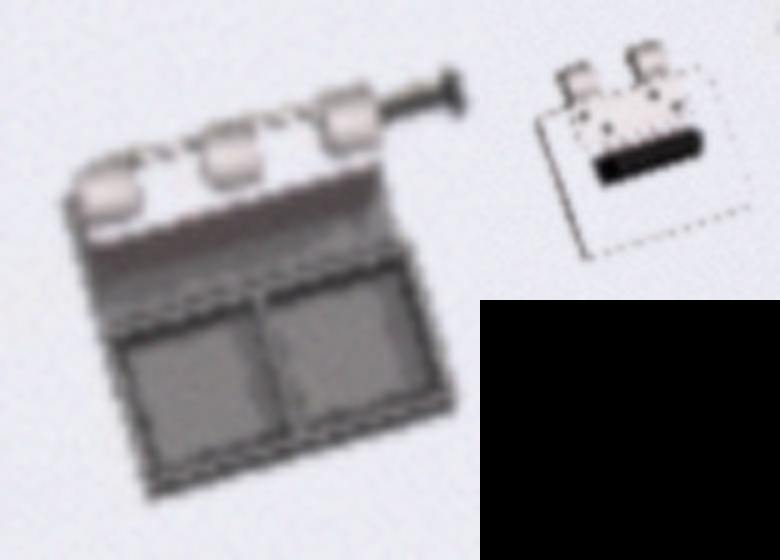

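```bash
cat >h.py <<'E'
from rig import *
import cv2,numpy as np
from scipy.spatial.transform import Rotation as Ro
def w(uv,z,n="top"):
    p=camera_params(n);d=p["R"].T@np.linalg.solve(p["K"],[uv[0],uv[1],1]);c=-p["R"].T@p["t"]
    return c+d*(z-c[2])/d[2]
def wpose(): 
    s=state();T=np.eye(4);T[:3,:3]=Ro.from_rotvec(s["tool_rot"]).as_matrix();T[:3,3]=s["tcp_pos"];return T
def ww(uv,z,T):  # wrist pixel to world at height z
    p=camera_params("wrist");C=T@p["mount"];d=C[:3,:3]@np.linalg.solve(p["K"],[uv[0],uv[1],1]);c=C[:3,3]
    return c+d*(z-c[2])/d[2]
E
python3 - <<'E'
from h import *
f=lambda c,s,o:((c[0]+.5)/s-.5+o[0],(c[1]+.5)/s-.5+o[1])
print("caps",w((200.9,193.0),.092),w((166.0,215.3),.092))
for c in[(110,190),(232,157),(350,122)]:print("kn",w(f(c,8,(255,175)),.134))
for c in[(115,325),(258,298),(402,262),(440,398),(285,440),(150,478)]:print("tray",w(f(c,8,(255,175)),.04))
g=lambda c:f((c[0]-480,c[1]),5,(355,190))
for c,z in[((598,158),.052),((698,130),.052),((703,152),.052),((603,184),.052),((578,82),.024),((650,62),.024),((588,258),.016),((750,207),.016),((540,120),.016)]:print("lid",w(g(c),z))
R=wpose();print(R)
print("jar",w((290*.7,355*.7),.06),"red",w((330*.7,275*.7),.09),"or",w((236*.7,265*.7),.09))
E
```

```text
caps [0.57505257 0.27365917 0.092     ] [0.506325   0.38137774 0.092     ]
kn [0.54566462 0.06124401 0.134     ]
kn [0.55751373 0.01482618 0.134     ]
kn [ 0.57020147 -0.0302225   0.134     ]
tray [0.50881229 0.0628026  0.04      ]
tray [0.51873064 0.00498673 0.04      ]
tray [ 0.53234916 -0.05345416  0.04      ]
tray [ 0.47669051 -0.06714264  0.04      ]
tray [ 0.46091206 -0.00462495  0.04      ]
tray [0.44664427 0.04965789 0.04      ]
lid [ 0.48091314 -0.28488114  0.052     ]
lid [ 0.49771173 -0.3495242   0.052     ]
lid [ 0.48349887 -0.35178219  0.052     ]
lid [ 0.46419883 -0.28710283  0.052     ]
lid [ 0.53514685 -0.28083219  0.024     ]
lid [ 0.54751566 -0.32855525  0.024     ]
lid [ 0.42075172 -0.28259892  0.016     ]
lid [ 0.45196165 -0.38951589  0.016     ]
lid [ 0.51177258 -0.25629995  0.016     ]
[[ 9.35585755e-01  3.53099396e-01 -3.34715925e-04  1.94102512e-01]
 [ 3.53099552e-01 -9.35585447e-01  7.59827120e-04 -5.14338817e-01]
 [-4.48608514e-05 -8.29071472e-04 -9.99999655e-01  2.03609904e-01]
 [ 0.00000000e+00  0.00000000e+00  0.00000000e+00  1.00000000e+00]]
jar [0.4037639  0.27063792 0.06      ] red [0.57523754 0.17944708 0.09      ] or [0.60182866 0.38701078 0.09      ]
```

Call:
{"op": "step_arm", "data": {
  "series": [
    [[0,0,0],0.95,0.7],
    [[0.87,-1,0],0,0.7],
    [[0.87,-1,0],0,0.7],
    [[0.87,-1,0],0,0.7],
    [[0.87,-1,0],0,0.7],
    [[0.87,-1,0],0,0.7],
    [[0.87,-1,0],0,0.7],
    [[0.87,-1,0],0,0.7],
    [[0.87,-1,0],0,0.7],
    [[0.87,-1,0],0,0.7],
    [[0.87,-1,0],0,0.7],
    [[0.87,-1,0],0,0.7],
    [[0.87,-1,0],0,0.7],
    [[0.87,-1,0],0,0.7],
    [[0.87,-1,0],0,0.7],
    [[0.87,-1,0],0,0.7],
    [[0.87,-1,0],0,0.7],
    [[0.87,-1,0],0,0.7],
    [[0.87,-1,0],0,0.7],
    [[0.87,-1,0],0,0.7]
  ]
}}

```text
clock: 2.3
tcp_pos: [0.4157, -0.0611, 0.2041]
tool_rot: [3.114, 0.409, 0.001]
ft_force: [-0.5, 0.2, -0.1]
opening: 0.702
gripper_force: 0.0
```

```bash
cat >look.py <<'E'
from h import *
import sys
T=wpose();im=grab_frame("wrist")[:,:,::-1];n=sys.argv[1]
np.save(f"pics/{n}.npy",T);cv2.imwrite(f"pics/{n}_raw.png",im)
cv2.imwrite(f"pics/{n}.png",cv2.convertScaleAbs(cv2.resize(im,(800,600),interpolation=cv2.INTER_CUBIC),alpha=1.3))
s=state();print(T.round(4),s["clock"],s["ft_force"].round(2) if hasattr(s["ft_force"],'round') else s["ft_force"],s["opening"])
E
python3 look.py w1
```

```text
[[ 9.661e-01  2.583e-01  4.000e-04  4.157e-01]
 [ 2.583e-01 -9.661e-01 -3.000e-04 -6.110e-02]
 [ 3.000e-04  4.000e-04 -1.000e+00  2.041e-01]
 [ 0.000e+00  0.000e+00  0.000e+00  1.000e+00]] 2.35 [2.15 4.   1.37] 0.6971652400790757
```

View pics/w1.png

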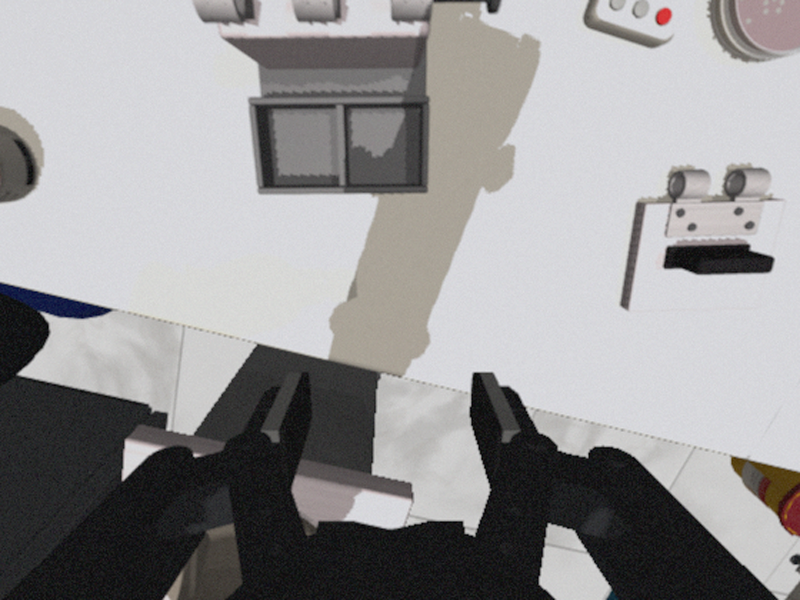

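The wrist view shows the tray rim corners at (250,98), (428,98), (428,187) and (258,188), nearly parallel to the image, so its yaw is about 15°. The lid is at right with its grip around (720,258). Computing now.

```bash
python3 - <<'E'
from h import *
T=np.load("pics/w1.npy")
q=lambda c,z:ww(((c[0]+.5)*.7-.5,(c[1]+.5)*.7-.5),z,T).round(4)
for c in[(250,98),(428,97),(428,190),(260,191),(341,98),(341,190)]:print("tray",q(c,.04))
for c in[(688,183),(749,182)]:print("lidkn",q(c,.020))
for c in[(638,200),(784,198),(628,309)]:print("plate",q(c,.016))
s=state();print(s["tcp_pos"],s["joint_vel"].round(3))
E
```

```text
tray [0.5087 0.0685 0.04  ]
tray [ 0.5424 -0.0548  0.04  ]
tray [ 0.4804 -0.0734  0.04  ]
tray [0.4462 0.051  0.04  ]
tray [0.5256 0.0054 0.04  ]
tray [ 0.4631 -0.0089  0.04  ]
lidkn [ 0.5392 -0.2772  0.02  ]
lidkn [ 0.5527 -0.3245  0.02  ]
plate [ 0.5166 -0.2463  0.016 ]
plate [ 0.5494 -0.3624  0.016 ]
plate [ 0.4261 -0.2802  0.016 ]
[ 0.41774667 -0.05543946  0.20436545] [ 0.021 -0.019  0.016  0.014 -0.009  0.016  0.127]
```

Call:
{"op": "step_arm", "data": {
  "series": [
    [[0.85,-0.99,0],0,0.7],
    [[0.85,-0.99,0],0,0.7],
    [[0.85,-0.99,0],0,0.7],
    [[0.85,-0.99,0],0,0.7],
    [[0.85,-0.99,0],0,0.7],
    [[0.85,-0.99,0],0,0.7],
    [[0.85,-0.99,0],0,0.7],
    [[0.85,-0.99,0],0,0.7],
    [[0.85,-0.99,0],0,0.7],
    [[0.85,-0.99,0],0,0.7],
    [[0.85,-0.99,0],0,0.7],
    [[0.85,-0.99,0],0,0.7],
    [[0.85,-0.99,0],0,0.7],
    [[0.85,-0.99,0],0,0.7],
    [[0,0,0],0,0.7],
    [[0,0,0],0,0.7],
    [[0,0,0],0,0.7]
  ]
}}

```text
clock: 4.05
tcp_pos: [0.5738, 0.2657, 0.2039]
tool_rot: [3.114, 0.407, -0.0]
ft_force: [-0.5, 0.6, -0.1]
opening: 0.695
gripper_force: 0.0
```

```bash
python3 look.py w2
```

```text
[[ 9.664e-01  2.571e-01 -1.000e-04  5.738e-01]
 [ 2.571e-01 -9.664e-01 -1.500e-03  2.657e-01]
 [-4.000e-04  1.500e-03 -1.000e+00  2.039e-01]
 [ 0.000e+00  0.000e+00  0.000e+00  1.000e+00]] 4.1 [ 0.02 -1.11 -0.04] 0.7008016109543977
```

View pics/w2.png

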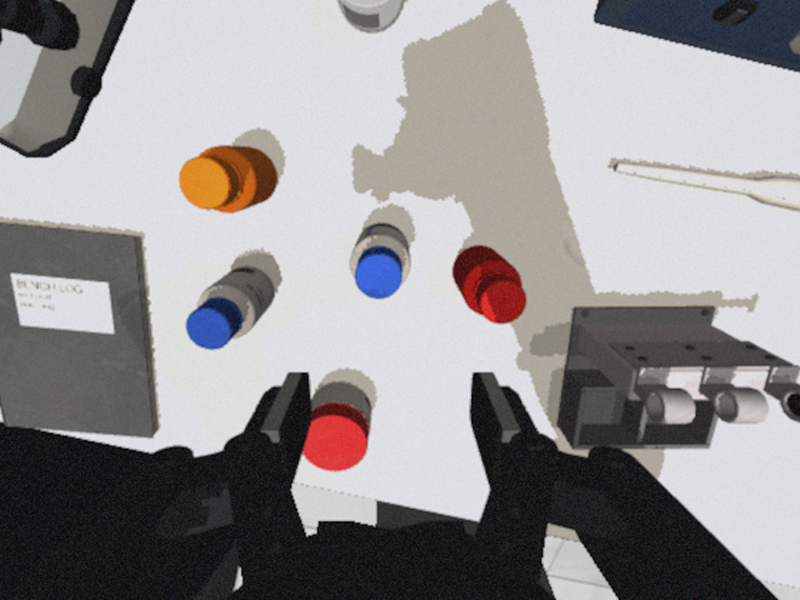

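The wrist view has the bottle 1 cap at (380,273) and the bottle 2 cap at (213,324). Red, orange and the jar stand clear.

```bash
python3 - <<'E'
from h import *
T=np.load("pics/w2.npy")
q=lambda c,z:ww(((c[0]+.5)*.7-.5,(c[1]+.5)*.7-.5),z,T)
for c in[(380,273),(213,324),(503,299),(335,440)]:
    p=q(c,.096 if c[1]<430 else .06);print(p.round(4),"tool",(T[:3,:3].T@(p-T[:3,3])).round(4))
print(state()["tcp_pos"])
E
```

```text
[0.5802 0.2749 0.096 ] tool [ 0.0086 -0.0074  0.1079]
[0.5136 0.3799 0.096 ] tool [-0.0288 -0.126   0.1077]
[0.5842 0.1877 0.096 ] tool [-0.01    0.0779  0.108 ]
[0.4121 0.2734 0.06  ] tool [-0.1542 -0.0492  0.1439]
[0.57389859 0.26553374 0.20402583]
```

Call:
{"op": "step_arm", "data": {
  "grip_force": 40,
  "series": [
    [[0.38,-0.38,0],0,0.7],
    [[0,0,0.95],0,0.7],
    [[0,0,0.95],0,0.7],
    [[0,0,0.95],0,0.7],
    [[0,0,0.95],0,0.7],
    [[0,0,0.95],0,0.7],
    [[0,0,0.95],0,0.7],
    [[0,0,0.95],0,0.7],
    [[0,0,0],0,0.7],
    [[0,0,0],0,0.7],
    [[0,0,0],0,0],
    [[0,0,0],0,0],
    [[0,0,0],0,0],
    [[0,0,0],0,0],
    [[0,0,0],0,0],
    [[0,0,0],0,0],
    [[0,0,0],0,0],
    [[0,0,0],0,0]
  ]
}}

```text
clock: 5.9
tcp_pos: [0.579, 0.2765, 0.0709]
tool_rot: [3.115, 0.409, -0.0]
ft_force: [-0.0, 0.2, 0.4]
opening: 0.005
gripper_force: 0.0
```

```bash
python3 look.py w3
```

```text
[[ 9.660e-01  2.585e-01 -1.000e-04  5.790e-01]
 [ 2.585e-01 -9.660e-01 -1.000e-04  2.765e-01]
 [-1.000e-04  1.000e-04 -1.000e+00  7.090e-02]
 [ 0.000e+00  0.000e+00  0.000e+00  1.000e+00]] 5.95 [-0.11  0.8   0.26] 0.00034668677897157433
```

View pics/w3.png

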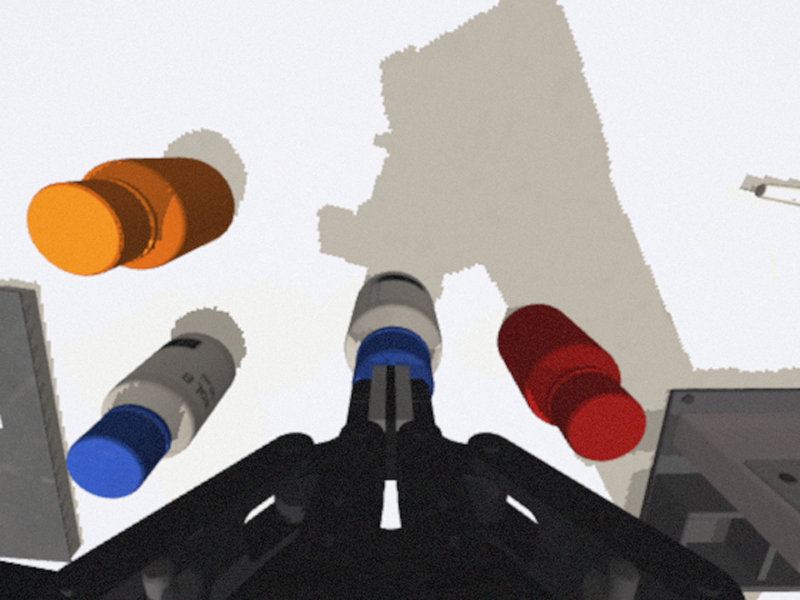

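The fingers closed fully and sit in front of the cap at (390,380), so the grasp missed. I'll triangulate from the two views to find the error.

```bash
python3 - <<'E'
from h import *
T2,T3=np.load("pics/w2.npy"),np.load("pics/w3.npy")
p=camera_params("wrist")
def P(T):
    E=np.linalg.inv(T@p["mount"]);return p["K"]@E[:3]
f=lambda c:np.array([(c[0]+.5)*.7-.5,(c[1]+.5)*.7-.5])
def tri(a,b):
    X=cv2.triangulatePoints(P(T2),P(T3),f(a).reshape(2,1),f(b).reshape(2,1));return (X[:3]/X[3]).ravel().round(4)
print("b2",tri((213,324),(112,465)));print("red",tri((503,299),(604,425)));print("or",tri((205,182),(74,228)))
def pr(X,T):
    x=P(T)@np.r_[X,1];return ((x[:2]/x[2]+.5)/.7-.5).round(1)
print("tcp",pr(T3[:3,3],T3),"TCP w2",pr(T2[:3,3],T2), "grasp",pr(T3[:3,3]+[0,0,.019],T3))
for z in(.096,.07):print("cap at",z,pr([.579,.2745,z],T3),pr([.579,.2745,z],T2))
pt=camera_params("top");x=pt["K"]@(pt["R"]@[.5136,.38,.096]+pt["t"]);print(x[:2]/x[2])
E
```

```text
b2 [0.5146 0.3786 0.0985]
red [0.5832 0.1876 0.0947]
or [0.6096 0.3969 0.0966]
tcp [391.2 355.6] TCP w2 [391.2 355.6] grasp [391.4 376.7]
cap at 0.096 [396.4 385.6] [380.1 274.8]
cap at 0.07 [395.6 355.6] [380.9 265.4]
[166.17145861 212.77516851]
```

```bash
python3 - <<'E'
from h import *
im=grab_frame("scene")[:,:,::-1];a=cv2.resize(im[225:315,140:260],(480,360),interpolation=cv2.INTER_CUBIC)
b=cv2.resize(cv2.imread("pics/w3_raw.png")[180:270,230:320],(320,320),interpolation=cv2.INTER_CUBIC);b=np.vstack([b,np.zeros((40,320,3),np.uint8)])
cv2.imwrite("pics/c3.png",cv2.convertScaleAbs(np.hstack([a,b]),alpha=1.8))
p=camera_params("wrist");T=np.load("pics/w3.npy");M=p["K"]@np.linalg.inv(T@p["mount"])[:3]
for X in([.579,.2745,0],[.602,.2805,0],[.602,.2805,.07]):
    x=M@np.r_[X,1];print(((x[:2]/x[2]+.5)/.7-.5).round(1))
E
```

```text
[394.2 303.7]
[394.6 265.5]
[396.3 305.6]
```

View pics/c3.png

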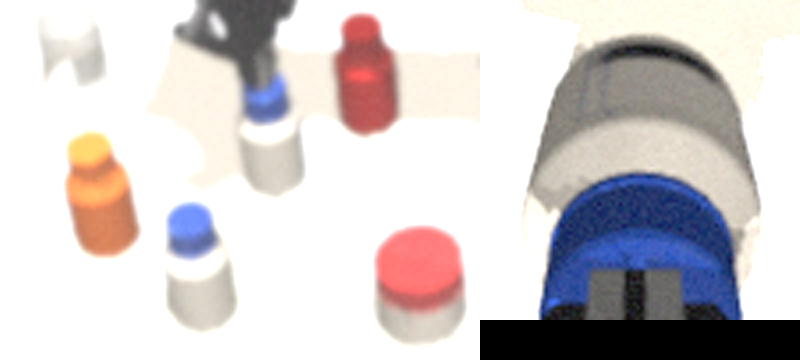

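The fingers stopped just above the cap top. They measure about 20–25 mm shorter than the stated TCP, and the bottle hasn't moved. I'll open, go 20 mm lower and close again.

Call:
{"op": "step_arm", "data": {
  "series": [
    [[0,0,0],0,0.7],
    [[0,0,0],0,0.7],
    [[0,0,0],0,0.7],
    [[0,0,0],0,0.7],
    [[0,0,0],0,0.7],
    [[0,0,0],0,0.7],
    [[0,0,0],0,0.7],
    [[0,0,0.5],0,0.7],
    [[0,0,0.5],0,0.7],
    [[0,0,0],0,0.7],
    [[0,0,0],0,0],
    [[0,0,0],0,0],
    [[0,0,0],0,0],
    [[0,0,0],0,0],
    [[0,0,0],0,0],
    [[0,0,0],0,0]
  ]
}}

```text
clock: 7.6
tcp_pos: [0.5791, 0.2766, 0.0512]
tool_rot: [-3.115, -0.409, -0.001]
ft_force: [0.7, -1.7, 0.2]
opening: 0.353
gripper_force: 39.6
```

```bash
python3 - <<'E'
import rig
print([n for n in dir(rig) if not n.startswith('_')])
s=rig.state();print(s["opening"],s["gripper_force"],s["ft_force"],s["tcp_pos"],getattr(rig,'hold_point_z',None))
E
```

```text
['MotionError', 'camera_params', 'close_job', 'grab_frame', 'hold_point_z', 'state']
0.3528343508327344 39.60805436829105 [ 0.69638134 -1.6831278   0.22478853] [0.57914048 0.27664825 0.05120011] 0.0187
```

Call:
{"op": "step_arm", "data": {
  "series": [
    [[0,0,-0.5],0,0],
    [[0,0,-1],0,0],
    [[0,0,-1],0,0],
    [[0,0,-1],0,0],
    [[0,0,-1],0,0],
    [[0,0,-1],0,0],
    [[0,0,-1],0,0],
    [[-0.98,0.99,0],0,0],
    [[-0.98,0.99,0],0,0],
    [[-0.98,0.99,0],0,0],
    [[-0.98,0.99,0],0,0],
    [[-0.98,0.99,0],0,0],
    [[-0.98,0.99,0],0,0],
    [[-0.98,0.99,0],0,0],
    [[-0.98,0.99,0],0,0],
    [[0,0.99,0],0,0],
    [[0,0.99,0],0,0],
    [[0,0.99,0],0,0],
    [[0,0.99,0],0,0],
    [[0,0.99,0],0,0]
  ]
}}

```text
clock: 9.6
tcp_pos: [0.4943, -0.0132, 0.1818]
tool_rot: [3.114, 0.41, 0.001]
ft_force: [0.2, 0.5, -0.7]
opening: 0.352
gripper_force: 39.7
```

Call:
{"op": "step_arm", "data": {
  "series": [
    [[0,0.99,0],0,0],
    [[0,0,0],0,0],
    [[0,0,0],0,0],
    [[0,0,0],0,0]
  ]
}}

```text
clock: 10.0
tcp_pos: [0.499, -0.0299, 0.1813]
tool_rot: [-3.113, -0.413, -0.001]
ft_force: [-0.1, -0.2, -0.1]
opening: 0.351
gripper_force: 39.7
```

```bash
python3 look.py w4; python3 - <<'E'
from h import *
T=np.load("pics/w4.npy");o=np.array([.492,-.002,0]);R=np.array([[.966,-.2588,0],[.2588,.966,0],[0,0,1]])
print("left",(T[:3,:3].T@(o+R@[0,.0315,0]-T[:3,3])).round(4),"right",(T[:3,:3].T@(o+R@[0,-.0315,0]-T[:3,3])).round(4))
E
```

```text
[[ 9.654e-01  2.607e-01  2.000e-04  4.990e-01]
 [ 2.607e-01 -9.654e-01  9.000e-04 -2.990e-02]
 [ 5.000e-04 -8.000e-04 -1.000e+00  1.813e-01]
 [ 0.000e+00  0.000e+00  0.000e+00  1.000e+00]] 10.05 [ 0.32  0.2  -0.57] 0.3505558508997149
left [ 0.0005 -0.0601  0.1814] right [0.0004 0.0029 0.1813]
```

View pics/w4.png

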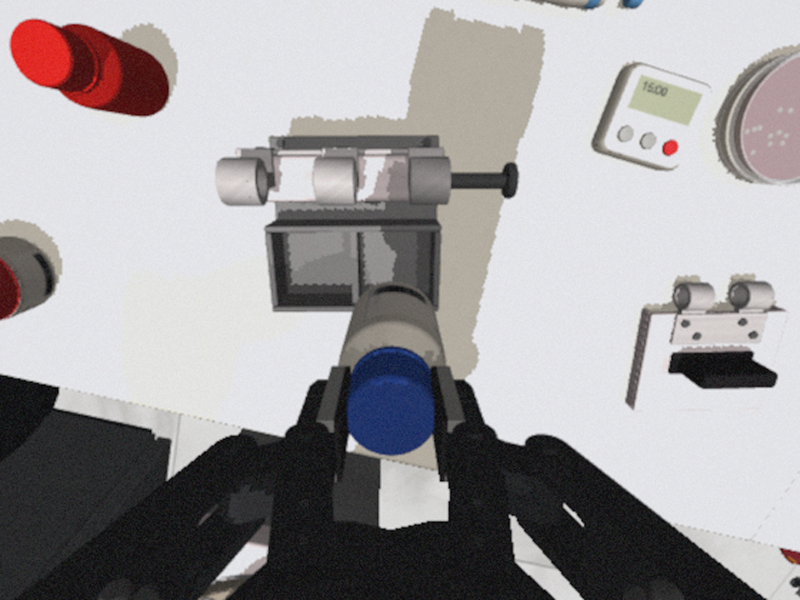

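The bottle is held upright with its cap centred at (392,400). Tray rim corners are (267,227), (440,226), (440,310) and (275,310); knuckle tops are near (243,180), (336,180) and (431,180). The lid is clearly visible at right too.

```bash
python3 - <<'E'
from h import *
T=np.load("pics/w4.npy")
q=lambda c,z:ww(((c[0]+.5)*.7-.5,(c[1]+.5)*.7-.5),z,T)
t=lambda p:(T[:3,:3].T@(p-T[:3,3])).round(4)
c=[q(x,.04) for x in[(267,227),(440,226),(440,310),(275,310)]]
m=np.mean(c,0);print("tray mid",m,t(m));d=c[0]-c[1];print(np.degrees(np.arctan2(-d[0],d[1])),[x.round(4).tolist() for x in c])
print("cap",q((392,400),T[2,3]+.045),t(q((392,400),T[2,3]+.045)))
k=[q(x,.133) for x in[(243,180),(336,180),(431,180)]];print("kn",k,t(k[1]))
for x,z in[((695,296),.02),((752,295),.02),((649,308),.016),((785,310),.016),((630,408),.016),((672,353),.052),((768,355),.052)]:print("lid",x,q(x,z).round(4))
E
```

```text
tray mid [ 0.49407345 -0.00330248  0.04      ] [ 0.0022 -0.0268  0.1414]
15.508573838041169 [[0.5085, 0.0672, 0.04], [0.5425, -0.0554, 0.04], [0.4797, -0.075, 0.04], [0.4457, 0.05, 0.04]]
cap [ 0.50437652 -0.02862914  0.22634816] [ 0.0056  0.0001 -0.045 ]
kn [array([0.54985009, 0.06036428, 0.133     ]), array([0.56197205, 0.01566709, 0.133     ]), array([ 0.57435065, -0.02997644,  0.133     ])] [ 0.0727 -0.0275  0.0484]
lid (695, 296) [ 0.5401 -0.2789  0.02  ]
lid (752, 295) [ 0.5532 -0.3238  0.02  ]
lid (649, 308) [ 0.5198 -0.2499  0.016 ]
lid (785, 310) [ 0.5483 -0.3616  0.016 ]
lid (630, 408) [ 0.426  -0.2773  0.016 ]
lid (672, 353) [ 0.4968 -0.2582  0.052 ]
lid (768, 355) [ 0.515  -0.3315  0.052 ]
```

Call:
{"op": "step_arm", "data": {
  "series": [
    [[-0.15,0.2,0],0,0],
    [[0,0,0.88],0,0],
    [[0,0,0.88],0,0],
    [[0,0,0.88],0,0],
    [[0,0,0.88],0,0],
    [[0,0,0.88],0,0],
    [[0,0,0.88],0,0],
    [[0,0,0.85],0,0],
    [[0,0,0],0,0],
    [[0,0,0],0,0],
    [[0,0,0],0,0]
  ]
}}

```text
clock: 11.15
tcp_pos: [0.4983, -0.036, 0.059]
tool_rot: [-3.115, -0.41, -0.003]
ft_force: [4.7, 1.8, -2.4]
opening: 0.35
gripper_force: 39.7
```

Call:
{"op": "step_arm", "data": {
  "series": [
    [[0.1,0,0],0,0],
    [[0,0,0],0,0],
    [[0,0,0],0,0]
  ]
}}

```text
clock: 11.45
tcp_pos: [0.4993, -0.0358, 0.0588]
tool_rot: [3.115, 0.41, 0.0]
ft_force: [2.6, 1.8, -0.6]
opening: 0.348
gripper_force: 39.9
```

```bash
python3 look.py w5
```

```text
[[ 9.660e-01  2.585e-01  2.000e-04  4.993e-01]
 [ 2.585e-01 -9.660e-01 -0.000e+00 -3.580e-02]
 [ 2.000e-04  1.000e-04 -1.000e+00  5.880e-02]
 [ 0.000e+00  0.000e+00  0.000e+00  1.000e+00]] 11.5 [3.07 0.1  0.5 ] 0.3507841608906038
```

View pics/w5.png

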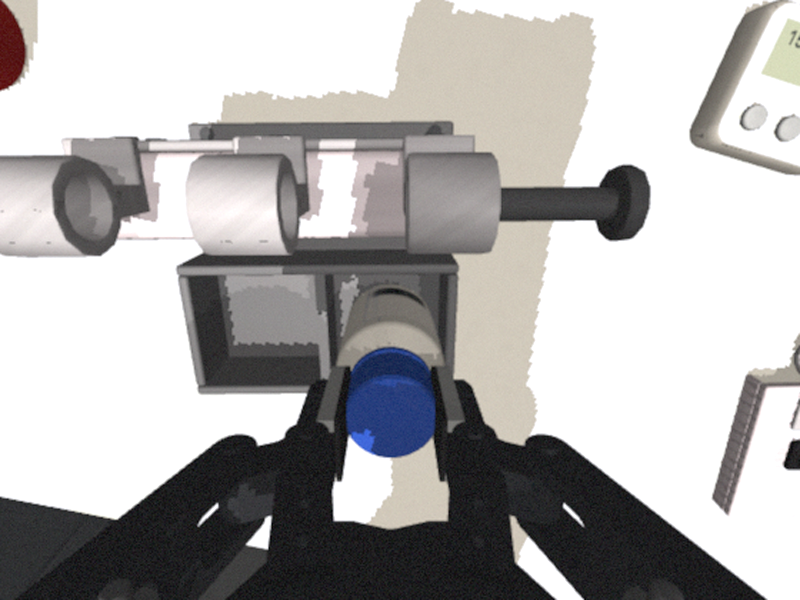

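The bottle is in the right cell, between the divider at (330,330) and the right wall at (455,330). Tray rear rim corners are (180,268) and (458,262); the front-left corner is (200,390).

```bash
python3 - <<'E'
from h import *
T=np.load("pics/w5.npy")
q=lambda c,z:ww(((c[0]+.5)*.7-.5,(c[1]+.5)*.7-.5),z,T)
t=lambda p:(T[:3,:3].T@(p-T[:3,3])).round(4)
for x in[(180,266),(458,262),(200,391)]:print(t(q(x,.04)),q(x,.04).round(4))
for x in[(53,206),(241,204),(451,202)]:print("kn",t(q(x,.133)),q(x,.133).round(4))
print("cap",t(q((391,415),.104)));print(state()["ft_force"])
E
```

```text
[ 0.0361 -0.0971  0.0188] [0.5091 0.0673 0.04  ]
[0.0381 0.0305 0.0188] [ 0.5441 -0.0554  0.04  ]
[-0.0294 -0.0974  0.0187] [0.4458 0.0507 0.04  ]
kn [ 0.0736 -0.0755 -0.0742] [0.5508 0.0562 0.133 ]
kn [ 0.074  -0.0337 -0.0742] [0.5621 0.0159 0.133 ]
kn [ 0.0745  0.0129 -0.0742] [ 0.5746 -0.029   0.133 ]
cap [-0.0002 -0.0002 -0.0452]
[3.06511825 0.10342066 0.49814653]
```

Call:
{"op": "step_arm", "data": {
  "series": [
    [[0.15,-0.05,0],0,0],
    [[0,0,0],0,0],
    [[0,0,0.1],0,0],
    [[0,0,0],0,0],
    [[0,0,0],0,0],
    [[0,0,0],0,0.6],
    [[0,0,0],0,0.6],
    [[0,0,0],0,0.6],
    [[0,0,0],0,0.6]
  ]
}}

```text
clock: 12.4
tcp_pos: [0.502, -0.0342, 0.0565]
tool_rot: [3.115, 0.409, 0.0]
ft_force: [-0.4, -0.7, -0.0]
opening: 0.6
gripper_force: 0.0
```

```bash
python3 - <<'E'
from h import *
T=wpose();s=state();print(T.round(4),s["ft_force"],s["opening"])
print("to b2",T[:3,:3].T@(np.array([.514,.379,0.2])-T[:3,3]))
E
```

```text
[[ 9.661e-01  2.583e-01  2.000e-04  5.020e-01]
 [ 2.583e-01 -9.661e-01 -1.000e-04 -3.420e-02]
 [ 2.000e-04  1.000e-04 -1.000e+00  5.650e-02]
 [ 0.000e+00  0.000e+00  0.000e+00  1.000e+00]] [-0.36441566 -0.74665784 -0.03395891] 0.6000203376704395
to b2 [ 0.11837245 -0.39604692 -0.14352023]
```

Call:
{"op": "step_arm", "data": {
  "series": [
    [[0,0,-0.5],0,0.6],
    [[0,0,-1],0,0.6],
    [[0,0,-1],0,0.6],
    [[0,0,-1],0,0.6],
    [[0,0,-1],0,0.6],
    [[0,0,-1],0,0.7],
    [[0,0,-0.5],0,0.7],
    [[0.3,-0.99,0],0,0.7],
    [[0.3,-0.99,0],0,0.7],
    [[0.3,-0.99,0],0,0.7],
    [[0.3,-0.99,0],0,0.7],
    [[0.3,-0.99,0],0,0.7],
    [[0.3,-0.99,0],0,0.7],
    [[0.3,-0.99,0],0,0.7],
    [[0.3,-0.99,0],0,0.7],
    [[0.3,-0.99,0],0,0.7],
    [[0.3,-0.99,0],0,0.7],
    [[0.3,-0.99,0],0,0.7],
    [[0.3,-0.99,0],0,0.7],
    [[0.3,-0.99,0],0,0.7]
  ]
}}

```text
clock: 14.4
tcp_pos: [0.5105, 0.2353, 0.1763]
tool_rot: [3.115, 0.409, -0.001]
ft_force: [0.4, -0.4, -0.4]
opening: 0.7
gripper_force: 0.0
```

Call:
{"op": "step_arm", "data": {
  "series": [
    [[0.3,-0.99,0],0,0.7],
    [[0.3,-0.99,0],0,0.7],
    [[0.3,-0.99,0],0,0.7],
    [[0.3,-0.99,0],0,0.7],
    [[0.3,-0.99,0],0,0.7],
    [[0.3,-0.99,0],0,0.7],
    [[0.3,-0.99,0],0,0.7],
    [[0,0,0],0,0.7],
    [[0,0,0],0,0.7],
    [[0,0,0],0,0.7]
  ]
}}

```text
clock: 15.4
tcp_pos: [0.5161, 0.3777, 0.1762]
tool_rot: [3.113, 0.407, 0.0]
ft_force: [-0.1, -0.5, 0.3]
opening: 0.702
gripper_force: 0.0
```

```bash
cat >caps.py <<'E'
from h import *
T=wpose();im=grab_frame("wrist")[:,:,::-1];cv2.imwrite("pics/caps.png",im)
m=cv2.inRange(cv2.cvtColor(im,cv2.COLOR_BGR2HSV),(105,150,110),(125,255,255))
n,l,st,c=cv2.connectedComponentsWithStats(m)
for i in range(1,n):
    if st[i,4]>200: p=ww(c[i],.096,T);print(st[i],c[i].round(1),p.round(4),(T[:3,:3].T@(p-T[:3,3])).round(4))
print(T[:3,3])
E
python3 caps.py
```

```text
[248 198  35  33 871] [265.3 213.7] [0.5094 0.3834 0.096 ] [-0.0049 -0.0074  0.0802]
[0.51609339 0.37770126 0.17623317]
```

Call:
{"op": "step_arm", "data": {
  "series": [
    [[-0.2,-0.3,0],0,0.7],
    [[0,0,0.89],0,0.7],
    [[0,0,0.89],0,0.7],
    [[0,0,0.89],0,0.7],
    [[0,0,0.89],0,0.7],
    [[0,0,0.89],0,0.7],
    [[0,0,0.89],0,0.7],
    [[0,0,0.89],0,0.7],
    [[0,0,0],0,0.7],
    [[0,0,0],0,0.7],
    [[0,0,0],0,0],
    [[0,0,0],0,0],
    [[0,0,0],0,0],
    [[0,0,0],0,0],
    [[0,0,0],0,0],
    [[0,0,0],0,0]
  ]
}}

```text
clock: 17.05
tcp_pos: [0.5111, 0.3847, 0.0534]
tool_rot: [-3.114, -0.409, -0.004]
ft_force: [0.4, -0.6, 5.0]
opening: 0.36
gripper_force: 39.9
```

```bash
python3 caps.py; python3 -c "
from h import *
T=wpose();print(T[:3,:3].T@(np.array([.4845,.0284,.185])-T[:3,3]))"
```

```text
[247 293  52  24 661] [268.6 305.6] [0.4995 0.3844 0.096 ] [-0.0111 -0.0027 -0.0426]
[0.51105592 0.38474254 0.05342319]
[-0.11728506  0.33732896 -0.13216168]
```

Call:
{"op": "step_arm", "data": {
  "series": [
    [[0,0,-0.5],0,0],
    [[0,0,-1],0,0],
    [[0,0,-1],0,0],
    [[0,0,-1],0,0],
    [[0,0,-1],0,0],
    [[0,0,-1],0,0],
    [[0,0,-1],0,0],
    [[-0.98,1,0],0,0],
    [[-0.98,1,0],0,0],
    [[-0.98,1,0],0,0],
    [[-0.98,1,0],0,0],
    [[-0.98,1,0],0,0],
    [[-0.98,1,0],0,0],
    [[0,1,0],0,0],
    [[0,1,0],0,0],
    [[0,1,0],0,0],
    [[0,1,0],0,0],
    [[0,1,0],0,0],
    [[0,1,0],0,0],
    [[0,1,0],0,0]
  ]
}}

```text
clock: 19.1
tcp_pos: [0.4633, 0.1021, 0.1819]
tool_rot: [-3.115, -0.41, 0.001]
ft_force: [-0.8, -0.3, -0.4]
opening: 0.362
gripper_force: 39.8
```

Call:
{"op": "step_arm", "data": {
  "series": [
    [[0,1,0],0,0],
    [[0,1,0],0,0],
    [[0,1,0],0,0],
    [[0,1,0],0,0],
    [[0,0,0],0,0],
    [[0,0,0],0,0],
    [[0,0,0],0,0]
  ]
}}

```text
clock: 19.8
tcp_pos: [0.4838, 0.0272, 0.1819]
tool_rot: [-3.113, -0.413, 0.0]
ft_force: [-0.3, -0.2, 0.9]
opening: 0.358
gripper_force: 39.8
```

```bash
sed -i 's/(105,150,110)/(105,150,40)/' caps.py; python3 caps.py; python3 -c "
from h import *
im=cv2.imread('pics/w4_raw.png');m=cv2.inRange(cv2.cvtColor(im,cv2.COLOR_BGR2HSV),(105,150,40),(125,255,255));n,l,s,c=cv2.connectedComponentsWithStats(m);print('w4',s[1:],c[1:])
T=wpose();print(T[:3,:3].T@(np.array([.4857,.0267,.056])-T[:3,3]),state()['ft_force'],state()['opening'])"
```

```text
[ 322  189   38   39 1081] [340.3 208.8] [ 0.4976 -0.0321  0.096 ] [-0.0021  0.061   0.0858]
[ 243  243   62   74 3608] [273.1 280.2] [0.4091 0.0074 0.096 ] [-0.0773 -0.0003  0.0859]
[0.4838418  0.02717832 0.18187596]
w4 [[ 243  243   61   75 3669]] [[273.10575089 281.19160534]]
[0.00161874 0.00103851 0.1258951 ] [-0.9254703  -0.52662141 -1.27661719] 0.36026158017552734
```

Call:
{"op": "step_arm", "data": {
  "series": [
    [[0.08,0,0],0,0],
    [[0,0,0.88],0,0],
    [[0,0,0.88],0,0],
    [[0,0,0.88],0,0],
    [[0,0,0.88],0,0],
    [[0,0,0.88],0,0],
    [[0,0,0.88],0,0],
    [[0,0,0.88],0,0],
    [[0,0,0],0,0],
    [[0,0,0],0,0],
    [[0,0,0],0,0]
  ]
}}

```text
clock: 20.95
tcp_pos: [0.486, 0.0263, 0.0589]
tool_rot: [-3.114, -0.411, -0.001]
ft_force: [0.8, 0.6, -0.5]
opening: 0.365
gripper_force: 41.8
```

Call:
{"op": "step_arm", "data": {
  "series": [
    [[0,0,0],0,0.55],
    [[0,0,0],0,0.55],
    [[0,0,0],0,0.55],
    [[0,0,-0.5],0,0.55],
    [[0,0,-1],0,0.55],
    [[0,0,-1],0,0.55],
    [[0,0,-1],0,0.55],
    [[0,0,-1],0,0.55],
    [[0,0,-1],0,0.55],
    [[0,0,-1],0,0.55],
    [[0,0,-0.5],0,0.55],
    [[-0.26,0.98,0],0,0.55],
    [[-0.26,0.98,0],0,0.55],
    [[-0.26,0.98,0],0,0.55],
    [[-0.26,0.98,0],0,0.55],
    [[-0.26,0.98,0],0,0.55],
    [[-0.26,0.98,0],0,0.55],
    [[-0.26,0.98,0],0,0.55],
    [[-0.26,0.98,0],0,0.55]
  ]
}}

```text
clock: 22.85
tcp_pos: [0.4859, -0.1372, 0.1986]
tool_rot: [-3.115, -0.41, 0.001]
ft_force: [0.8, 0.1, 0.8]
opening: 0.55
gripper_force: 0.0
```

Call:
{"op": "step_arm", "data": {
  "series": [
    [[-0.26,0.98,0],0,0.55],
    [[-0.26,0.98,0],0,0.55],
    [[-0.26,0.98,0],0,0.55],
    [[-0.26,0.98,0],0,0.55],
    [[-0.26,0.98,0],0,0.55],
    [[-0.26,0.98,0],0,0.55],
    [[-0.26,0.98,0],0,0.55],
    [[-0.26,0.98,0],0,0.55],
    [[-0.26,0.98,0],0,0.55],
    [[0,0,0],0,0.55],
    [[0,0,0],0,0.55]
  ]
}}

```text
clock: 23.95
tcp_pos: [0.4864, -0.3182, 0.1983]
tool_rot: [-3.113, -0.409, 0.0]
ft_force: [-0.3, -0.2, -0.3]
opening: 0.552
gripper_force: 0.0
```

Call:
{"op": "step_arm", "data": {
  "series": [
    [[0,0,0],-1,0.55],
    [[0,0,0],-1,0.55],
    [[0,0,0],-1,0.55],
    [[0,0,0],-1,0.55],
    [[0,0,0],-1,0.55],
    [[0,0,0],-1,0.55],
    [[0,0,0],-1,0.55],
    [[0,0,0],-1,0.55],
    [[0,0,0],-1,0.55],
    [[0,0,0],-1,0.55],
    [[0,0,0],-1,0.55],
    [[0,0,0],-1,0.55],
    [[0,0,0],-1,0.55],
    [[0,0,0],-1,0.55],
    [[0,0,0],-1,0.55],
    [[0,0,0],-0.13,0.55],
    [[0,0,0],0,0.55],
    [[0,0,0],0,0.55],
    [[0,0,0],0,0.55]
  ]
}}

```text
clock: 25.85
tcp_pos: [0.4867, -0.3187, 0.1987]
tool_rot: [1.897, 2.505, -0.0]
ft_force: [-0.7, -0.8, -0.3]
opening: 0.553
gripper_force: 0.0
```

```bash
cat >blk.py <<'E'
from h import *
T=wpose();im=grab_frame("wrist")[:,:,::-1];cv2.imwrite("pics/lid_raw.png",im);np.save("pics/lid.npy",T)
s=state();print(T.round(4),np.degrees(np.arctan2(T[1,0],T[0,0])),s["joint_positions"].round(2))
g=cv2.cvtColor(im,cv2.COLOR_BGR2GRAY)
m=(g<45).astype(np.uint8);n,l,st,c=cv2.connectedComponentsWithStats(m)
for i in range(1,n):
    if st[i,4]>300:
        r=cv2.minAreaRect(np.argwhere(l==i)[:,::-1].astype(np.float32));print(st[i],c[i].round(1),r)
# predicted pixels of lid features
p=camera_params("wrist");M=p["K"]@np.linalg.inv(T@p["mount"])[:3]
y=np.radians(15.8);R=np.array([[np.cos(y),-np.sin(y),0],[np.sin(y),np.cos(y),0],[0,0,1]])
o=im.copy()
def pr(X):
    x=M@np.r_[X,1];return x[:2]/x[2]
for L in([7,30,52],[-7,30,52],[-7,-30,52],[7,-30,52],[48,58,16],[-48,58,16],[48,-58,16],[-48,-58,16],[60,24,25],[60,-24,25]):
    u=pr(np.array([.488,-.318,0])+R@(np.array(L)/1000.));print(L,u.round(1))
E
python3 blk.py
```

```text
[[-2.711e-01  9.625e-01 -0.000e+00  4.867e-01]
 [ 9.625e-01  2.711e-01 -1.000e-04 -3.187e-01]
 [-1.000e-04 -1.000e-04 -1.000e+00  1.987e-01]
 [ 0.000e+00  0.000e+00  0.000e+00  1.000e+00]] 105.73114037669295 [ 0.98  0.45 -0.64  1.41  0.27  1.37  0.62]
[ 79   0  58  31 926] [115.7   9.9] ((107.5, 15.0), (30.0, 57.0), 90.0)
[264 157  16  60 872] [272.  185.7] ((271.5, 186.5), (59.0, 15.0), 90.0)
[    8   259   531   161 39399] [270.5 366.1] ((273.0, 339.0), (530.0, 160.0), -0.0)
[7, 30, 52] [280.2 161.7]
[-7, 30, 52] [267.1 161.7]
[-7, -30, 52] [267.5 214.3]
[7, -30, 52] [279.8 214.3]
[48, 58, 16] [315.  132.2]
[-48, 58, 16] [232.  132.2]
[48, -58, 16] [310.9 225.3]
[-48, -58, 16] [236.1 225.3]
[60, 24, 25] [325.  162.8]
[60, -24, 25] [322.8 202.1]
```

Grip is detected in columns 264–279, rows 157–216, already centred under the tool to about 1 mm and aligned. I'll descend with force checks.

Call:
{"op": "step_arm", "data": {
  "series": [
    [[0,0,1],0,0.38],
    [[0,0,1],0,0.38],
    [[0,0,1],0,0.38],
    [[0,0,1],0,0.38],
    [[0,0,1],0,0.38],
    [[0,0,1],0,0.38],
    [[0,0,1],0,0.38],
    [[0,0,1],0,0.38],
    [[0,0,0.5],0,0.38],
    [[0,0,0],0,0.38],
    [[0,0,0],0,0.38],
    [[0,0,0.2],0,0.38],
    [[0,0,0],0,0.38]
  ]
}}

```text
clock: 27.2
tcp_pos: [0.4869, -0.3192, 0.0251]
tool_rot: [1.895, 2.504, -0.0]
ft_force: [-0.1, 0.6, 0.6]
opening: 0.378
gripper_force: 0.0
```

Call:
{"op": "step_arm", "data": {
  "series": [
    [[0,0,0.2],0,0.38],
    [[0,0,0],0,0.38],
    [[0,0,0.15],0,0.38],
    [[0,0,0],0,0.38]
  ]
}}

```text
clock: 27.6
tcp_pos: [0.4862, -0.3189, 0.0172]
tool_rot: [-1.896, -2.504, 0.0]
ft_force: [0.2, -0.9, -0.2]
opening: 0.382
gripper_force: 0.0
```

```bash
python3 blk.py|head -8; python3 -c "
from h import *
print(state()['ft_force'],state()['opening'])"
```

```text
[[-2.715e-01  9.624e-01 -7.000e-04  4.862e-01]
 [ 9.624e-01  2.715e-01  3.000e-04 -3.189e-01]
 [ 5.000e-04 -6.000e-04 -1.000e+00  1.720e-02]
 [ 0.000e+00  0.000e+00  0.000e+00  1.000e+00]] 105.75422711250252 [ 0.95  0.61 -0.57  1.64  0.38  1.    0.53]
[ 256  204   32  125 3623] [272.2 262.5] ((271.5, 266.0), (124.0, 31.0), 90.0)
[   11   257   525   163 38839] [275.2 368.5] ((273.0, 338.0), (524.0, 162.0), -0.0)
[7, 30, 52] [290.  224.6]
[-7, 30, 52] [261.5 224.6]
[ 0.93380458 -0.0573746   0.06310684] 0.3796127120246955
```

Call:
{"op": "step_arm", "data": {
  "series": [
    [[0,0,0.3],0,0.38],
    [[0,0,0],0,0.38],
    [[0,0,0.3],0,0.38],
    [[0,0,0],0,0.38],
    [[0,0,0],0,0.38]
  ]
}}

```text
clock: 28.15
tcp_pos: [0.4863, -0.3188, 0.0053]
tool_rot: [-1.895, -2.505, 0.0]
ft_force: [-1.1, 0.8, 0.1]
opening: 0.38
gripper_force: 0.0
```

Call:
{"op": "step_arm", "data": {
  "grip_force": 70,
  "series": [
    [[0,0,0],0,0],
    [[0,0,0],0,0],
    [[0,0,0],0,0],
    [[0,0,0],0,0],
    [[0,0,0],0,0],
    [[0,0,0],0,0]
  ]
}}

```text
clock: 28.75
tcp_pos: [0.4869, -0.3191, 0.0059]
tool_rot: [1.895, 2.504, 0.0]
ft_force: [0.9, 0.7, 2.0]
opening: 0.142
gripper_force: 70.5
```

Call:
{"op": "step_arm", "data": {
  "series": [
    [[0,0,-0.3],0,0],
    [[0,0,-1],0,0],
    [[0,0,-1],0,0],
    [[0,0,-1],0,0],
    [[0,0,-1],0,0],
    [[0,0,-1],0,0],
    [[0,0,-1],0,0],
    [[0,0,-1],0,0],
    [[0,0,-1],0,0],
    [[0,0,0],0,0],
    [[0,0,0],0,0]
  ]
}}

```text
clock: 29.85
tcp_pos: [0.4861, -0.3188, 0.1709]
tool_rot: [-1.895, -2.504, 0.001]
ft_force: [-0.6, -0.4, -3.0]
opening: 0.142
gripper_force: 70.0
```

```bash
python3 - <<'E'
from h import *
T=np.load("pics/lid.npy");print(T[2,3])
for r,z in((328.5,.052),(203.5,.016)):
    p=ww((271.5,r),z,T);print((T[:3,:3].T@(p-T[:3,3])).round(4))
s=state();print(s["tcp_pos"],s["tool_rot"],s["ft_force"],s["ft_torque"],s["opening"])
E
```

```text
0.017168736907745993
[-0.0323 -0.0002 -0.0348]
[ 0.0297 -0.0003  0.0012]
[ 0.48608029 -0.31883907  0.17093627] [-1.89549936e+00 -2.50418419e+00  5.63984540e-04] [-0.56339523 -0.44181311 -2.99673903] [-0.00222431  0.05068559 -0.01895366] 0.14225618824455394
```

Call:
{"op": "step_arm", "data": {
  "series": [
    [[0.5,0.15,0],0,0],
    [[0.95,0.33,0],0,0],
    [[0.95,0.33,0],0,0],
    [[0.95,0.33,0],0,0],
    [[0.95,0.33,0],0,0],
    [[0.95,0.33,0],0,0],
    [[0.95,0.33,0],0,0],
    [[0.95,0.33,0],0,0],
    [[0.95,0.33,0],0,0],
    [[0.95,0.33,0],0,0],
    [[0.95,0.33,0],0,0],
    [[0.95,0.33,0],0,0],
    [[0.95,0.33,0],0,0],
    [[0.95,0.33,0],0,0],
    [[0.95,0.33,0],0,0],
    [[0.8,0.3,0],0,0],
    [[0.5,0.15,0],0.04,0],
    [[0,0,0],0,0],
    [[0,0,0],0,0],
    [[0,0,0],0,0]
  ]
}}

```text
clock: 31.85
tcp_pos: [0.5048, -0.0014, 0.1713]
tool_rot: [1.904, 2.499, -0.002]
ft_force: [-0.8, 0.3, -1.7]
opening: 0.147
gripper_force: 70.0
```

```bash
cat > fin.py <<'E'
from h import *
import sys
T=wpose();im=grab_frame("wrist")[:,:,::-1];n=sys.argv[1];np.save(f"pics/{n}.npy",T);cv2.imwrite(f"pics/{n}_raw.png",im)
s=state();print(T.round(4),np.degrees(np.arctan2(T[1,0],T[0,0])),s["ft_force"].round(2),s["ft_torque"].round(3),s["opening"])
d=np.array([.5039,.0008,.1173])-T[:3,3];print("to target tool",(T[:3,:3].T@d).round(4))
p=camera_params("wrist");M=p["K"]@np.linalg.inv(T@p["mount"])[:3]
pr=lambda X:((M@np.r_[X,1])[:2]/(M@np.r_[X,1])[2]).round(1)
a=np.radians(15.5);R=np.array([[np.cos(a),-np.sin(a),0],[np.sin(a),np.cos(a),0],[0,0,1]])
for y in(58,38,10,-10,-38,-58):print("carr kn end",y,pr(np.array([.562,.0155,.125])+R@[0,y/1000,0]))
z0=T[2,3]-.0056
o=T[:3,3]-.0013*T[:3,0]
for y in(34,14,-14,-34):print("lid kn end",y,pr(np.r_[(o+.06*T[:3,1]+y/1000*T[:3,0])[:2],z0+.013]))
E
python3 fin.py f1
```

```text
[[-2.657e-01  9.641e-01 -6.000e-04  5.048e-01]
 [ 9.641e-01  2.657e-01 -1.000e-03 -1.400e-03]
 [-8.000e-04 -9.000e-04 -1.000e+00  1.713e-01]
 [ 0.000e+00  0.000e+00  0.000e+00  1.000e+00]] 105.40814727925265 [ 0.65 -0.06 -1.15] [ 0.028  0.015 -0.01 ] 0.14586926075120696
to target tool [ 0.0024 -0.0003  0.054 ]
carr kn end 58 [354.9 145.6]
carr kn end 38 [352.5 173. ]
carr kn end 10 [349.3 208.8]
carr kn end -10 [347.2 232.6]
carr kn end -38 [344.5 263.8]
carr kn end -58 [342.6 284.7]
lid kn end 34 [376.  203.3]
lid kn end 14 [372.2 235.1]
lid kn end -14 [367.3 275.9]
lid kn end -34 [364.  302.7]
```

```bash
python3 - <<'E'
from h import *
a=cv2.imread("pics/f1_raw.png")[130:320,290:400];a=cv2.resize(a,None,fx=3,fy=3,interpolation=cv2.INTER_CUBIC)
s=grab_frame("scene")[:,:,::-1];cv2.imwrite("pics/f1_scene.png",s)
b=cv2.resize(s[170:284,235:347],(448,456),interpolation=cv2.INTER_CUBIC)
b=np.vstack([b,np.zeros((570-456,448,3),np.uint8)])
cv2.imwrite("pics/f1c.png",cv2.convertScaleAbs(np.hstack([a,b]),alpha=1.4))
E
```

```text
(no output)
```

View pics/f1c.png

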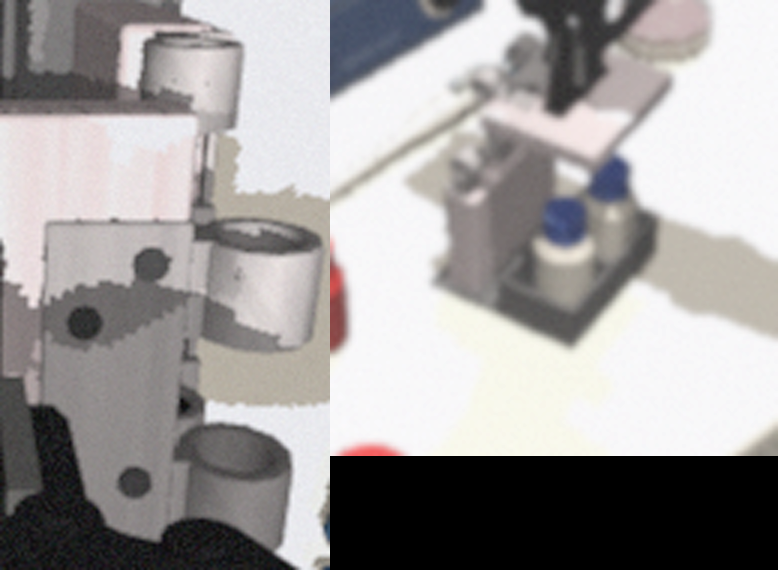

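The bottles stand in both cells and the lid hovers level. In the left crop, the near-end hole centres are: carrier +y knuckle (194,43), lid knuckles (263,237) and (238,452). The plate corner is at (197,115). I'll fit the lid offset from these.

```bash
cat > fit.py <<'E'
from h import *
from scipy.optimize import least_squares
T=np.load("pics/f1.npy");p=camera_params("wrist");E=np.linalg.inv(p["mount"])[:3]
def pr(X):
    x=p["K"]@(E@np.r_[X,1]);return x[:2]/x[2]
L=np.array([[60,34,13],[60,-14,13],[48,58,16.]])/1000
uv=np.array([[263,237],[238,452],[197,115]])/3+[290,130]-.33
# tool coords of lid point: (y,x,-z)
def X(l,o,a=0): return np.array([l[1]*np.cos(a)+l[0]*np.sin(a),l[0]*np.cos(a)-l[1]*np.sin(a),-l[2]])+o
o0=np.array([-.0013,0,.0056])
for l,u in zip(L,uv):print(pr(X(l,o0)).round(1),u.round(1))
f=lambda v:np.concatenate([(pr(X(l,v[:3],v[3]))-u) for l,u in zip(L,uv)]+[(v[:3]-o0)*200,[v[3]*60]])
r=least_squares(f,np.r_[o0,0]);print(r.x.round(4),r.fun.round(2))
g=lambda v:np.concatenate([(pr(X(l,np.r_[v,.0056]))-u) for l,u in zip(L,uv)])
r=least_squares(g,o0[:2]);print("z fixed",r.x.round(4),r.fun.round(2))
E
python3 fit.py
```

```text
[376.  203.2] [377.3 208.7]
[367.3 275.8] [369.  280.3]
[360.7 162.6] [355.3 168. ]
[-0.0054 -0.0001  0.003   0.0338] [-2.44 -0.66 -0.21  0.56  2.47  0.04 -0.81 -0.01 -0.52  2.03]
z fixed [-0.0044 -0.0002] [-2.34 -0.3  -2.6  -0.18  4.43  0.35]
```

```bash
python3 - <<'E'
from h import *
p=camera_params("wrist");E=np.linalg.inv(p["mount"])[:3]
def pr(X):
    x=p["K"]@(E@np.r_[X,1]);return x[:2]/x[2]
for n,zo in(("f1",.0056),("lid",.0172)):
    g=cv2.GaussianBlur(cv2.cvtColor(cv2.imread(f"pics/{n}_raw.png"),cv2.COLOR_BGR2GRAY),(3,3),0).astype(int)
    for ly,lx,z in((58,30,16),(58,-30,16),(58,-15,16),(30,0,52)):
        for off in(-.0013,-.0044):
            u=pr([ly/1000+off,lx/1000,zo-z/1000]);print(n,ly,lx,off,u.round(1),end=' ')
        c=int(u[0]);r=int(u[1]);print(r-14,g[r-14:r+12,c].tolist())
E
```

```text
f1 58 30 -0.0013 [327.5 162.6] f1 58 30 -0.0044 [327.1 168.3] 154 [71, 70, 67, 62, 56, 53, 52, 53, 57, 64, 71, 75, 80, 97, 129, 156, 166, 167, 167, 167, 167, 166, 164, 164, 165, 166]
f1 58 -30 -0.0013 [216.5 162.5] f1 58 -30 -0.0044 [216.8 168.2] 154 [167, 167, 166, 166, 167, 167, 166, 167, 160, 131, 94, 77, 79, 89, 112, 139, 157, 163, 165, 167, 167, 166, 166, 166, 166, 166]
f1 58 -15 -0.0013 [244.2 162.5] f1 58 -15 -0.0044 [244.4 168.2] 154 [143, 129, 100, 66, 47, 40, 38, 38, 41, 52, 66, 75, 81, 92, 116, 143, 159, 165, 167, 167, 167, 166, 166, 167, 168, 167]
f1 30 0 -0.0013 [271.8 237.5] f1 30 0 -0.0044 [271.8 243.6] 229 [16, 15, 14, 14, 17, 16, 13, 12, 13, 14, 14, 13, 14, 16, 19, 21, 23, 24, 24, 25, 27, 28, 28, 27, 26, 25]
lid 58 30 -0.0013 [323.9 159.1] lid 58 30 -0.0044 [323.6 164.4] 150 [175, 175, 175, 175, 175, 174, 174, 174, 171, 154, 120, 92, 82, 93, 128, 160, 172, 175, 175, 174, 173, 172, 173, 174, 174, 174]
lid 58 -30 -0.0013 [220.1 159. ] lid 58 -30 -0.0044 [220.4 164.3] 150 [106, 106, 105, 106, 106, 105, 105, 105, 105, 106, 101, 87, 73, 67, 70, 78, 88, 95, 97, 98, 98, 99, 98, 97, 97, 97]
lid 58 -15 -0.0013 [246.1 159. ] lid 58 -15 -0.0044 [246.2 164.4] 150 [106, 106, 105, 106, 105, 105, 104, 104, 105, 105, 98, 82, 72, 72, 76, 84, 92, 96, 98, 98, 98, 99, 99, 98, 98, 98]
lid 30 0 -0.0013 [271.9 227.7] lid 30 0 -0.0044 [271.9 233.5] 219 [17, 15, 13, 15, 16, 16, 15, 15, 15, 16, 15, 15, 16, 16, 14, 15, 16, 16, 14, 14, 14, 17, 19, 18, 18, 19]
```

The plate edge agrees in both images: the lid sits 4.2 mm toward −y of the TCP. So I shift +6 mm in tool x and −1 mm in y, then lower in stages.

Call:
{"op": "step_arm", "data": {
  "series": [
    [[0.3,-0.05,0],0,0],
    [[0,0,0],0,0],
    [[0,0,0],0,0],
    [[0,0,0.5],0,0],
    [[0,0,0.5],0,0],
    [[0,0,0.5],0,0],
    [[0,0,0],0,0],
    [[0,0,0],0,0]
  ]
}}

```text
clock: 32.75
tcp_pos: [0.5021, 0.0055, 0.141]
tool_rot: [-1.9, -2.5, 0.001]
ft_force: [-0.1, 0.3, -2.1]
opening: 0.145
gripper_force: 69.9
```

```bash
sed -i 's/-.0013\*T/-.0042*T/;s/.5039,.0008,.1173/.5027,.0044,.1176/' fin.py; python3 fin.py f2|head -8
```

```text
[[-2.676e-01  9.635e-01 -1.200e-03  5.021e-01]
 [ 9.635e-01  2.676e-01  2.000e-04  5.500e-03]
 [ 5.000e-04 -1.100e-03 -1.000e+00  1.410e-01]
 [ 0.000e+00  0.000e+00  0.000e+00  1.000e+00]] 105.52313862190249 [ 0.25  0.17 -1.63] [-0.003  0.012 -0.003] 0.14699983401783187
to target tool [-0.0013  0.0003  0.0234]
carr kn end 58 [367.8 163.5]
carr kn end 38 [364.6 194. ]
carr kn end 10 [360.4 233.5]
```

Call:
{"op": "step_arm", "data": {
  "series": [
    [[-0.05,0,0],0,0],
    [[0,0,0.3],0,0],
    [[0,0,0.3],0,0],
    [[0,0,0],0,0],
    [[0,0,0],0,0]
  ]
}}

```text
clock: 33.3
tcp_pos: [0.5025, 0.0045, 0.1292]
tool_rot: [-1.901, -2.501, 0.001]
ft_force: [0.3, 0.2, -2.2]
opening: 0.147
gripper_force: 69.9
```

Call:
{"op": "step_arm", "data": {
  "series": [
    [[0,0,0.3],0,0],
    [[0,0,0.26],0,0],
    [[0,0,0],0,0],
    [[0,0,0],0,0],
    [[0,0,0],0,0]
  ]
}}

```text
clock: 33.8
tcp_pos: [0.5029, 0.0046, 0.1185]
tool_rot: [1.901, 2.501, 0.0]
ft_force: [1.3, -0.6, -2.8]
opening: 0.148
gripper_force: 69.9
```

```bash
python3 fin.py f3; python3 - <<'E'
from h import *
g=cv2.GaussianBlur(cv2.cvtColor(cv2.imread("pics/f3_raw.png"),cv2.COLOR_BGR2GRAY),(3,3),0).astype(int)
for c in(355,362,370,378,384): print(c,150,g[150:330:2,c].tolist())
E
```

```text
[[-2.675e-01  9.635e-01  3.000e-04  5.029e-01]
 [ 9.635e-01  2.675e-01  1.000e-04  4.600e-03]
 [-0.000e+00  4.000e-04 -1.000e+00  1.185e-01]
 [ 0.000e+00  0.000e+00  0.000e+00  1.000e+00]] 105.51796357333225 [ 0.85  0.13 -2.25] [ 0.048 -0.005 -0.03 ] 0.14611155998524694
to target tool [-0.0002 -0.0003  0.0009]
carr kn end 58 [379.2 168.6]
carr kn end 38 [375.2 202.8]
carr kn end 10 [369.9 246.5]
carr kn end -10 [366.5 275.1]
carr kn end -38 [362.1 312. ]
carr kn end -58 [359.2 336.3]
lid kn end 34 [375.4 208. ]
lid kn end 14 [371.6 239.4]
lid kn end -14 [366.8 279.8]
lid kn end -34 [363.6 306.3]
355 150 [72, 73, 78, 121, 153, 156, 113, 100, 90, 109, 144, 142, 130, 120, 106, 107, 102, 91, 77, 77, 79, 80, 78, 77, 77, 79, 90, 92, 80, 70, 98, 131, 133, 133, 134, 135, 134, 133, 136, 126, 99, 100, 100, 99, 98, 98, 82, 58, 52, 55, 62, 66, 67, 69, 68, 70, 70, 72, 72, 74, 74, 76, 77, 78, 76, 61, 55, 55, 61, 66, 67, 70, 69, 71, 72, 73, 50, 19, 19, 15, 15, 20, 19, 19, 16, 19, 20, 19, 19, 16]
362 150 [73, 74, 76, 120, 123, 63, 55, 58, 62, 79, 93, 98, 103, 105, 101, 100, 101, 102, 104, 105, 107, 
[... 821 characters left out ...]
 154, 154, 153, 151, 133, 82, 73, 70, 95, 147, 154, 155, 156, 158, 159, 160, 157, 155, 152, 151, 152, 147, 107, 96, 94, 66, 54, 62, 91, 99, 98, 97, 96, 95, 94, 94, 94, 93, 93, 93, 91, 90, 73, 51, 51, 56, 83, 96, 96, 95, 94, 93, 92, 91, 92, 92, 88, 54, 17, 15, 18, 17, 19, 19, 18, 17]
384 150 [167, 167, 168, 151, 87, 122, 144, 101, 114, 76, 101, 154, 159, 159, 159, 159, 159, 158, 157, 159, 158, 155, 153, 149, 145, 142, 142, 142, 129, 105, 68, 59, 88, 153, 158, 158, 157, 154, 152, 153, 152, 151, 150, 149, 149, 145, 123, 112, 95, 57, 56, 73, 91, 91, 90, 91, 88, 87, 86, 85, 82, 80, 79, 79, 81, 62, 55, 56, 62, 77, 85, 85, 82, 82, 85, 88, 91, 98, 108, 119, 129, 153, 161, 95, 23, 16, 20, 23, 20, 17]
```

Call:
{"op": "step_arm", "data": {
  "series": [
    [[0,0,0.04],0,0],
    [[0,0,0],0,0],
    [[0,0,0],0,0],
    [[0,0,0],0,0],
    [[0,0,0],0,0]
  ]
}}

```text
clock: 34.35
tcp_pos: [0.5028, 0.0046, 0.1176]
tool_rot: [1.901, 2.501, 0.0]
ft_force: [0.7, 0.5, -1.9]
opening: 0.147
gripper_force: 69.9
```

```bash
python3 - <<'E'
from rig import *
for i in range(3):
    s=state();print(s["tcp_pos"].round(4),s["ft_force"].round(2),s["ft_torque"].round(3),s["opening"]);grab_frame("wrist")
print(close_job())
E
```

```text
[0.5028 0.0046 0.1176] [ 0.71  0.54 -1.89] [-0.02   0.027  0.006] 0.14744321781359032
[0.5028 0.0046 0.1176] [ 0.01 -0.16 -2.24] [0.05  0.036 0.026] 0.14186331894682877
[0.5027 0.0046 0.1176] [-0.97 -0.32 -2.31] [0.022 0.044 0.027] 0.14223323951599237
the job is handed in; nothing more can be done
None
```

I handed the job in at about 34 s. Both bottles stand in the carrier, one per cell, and the gripper holds the lid level with its knuckles in the carrier's gaps, aligned to an estimated 1–1.5 mm and carrying only its own weight by the wrist force; no verdict came back.

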